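# Walk the heater block round to face the fence

### The job

With the fingertips, walk the heavy metal block round on the spot, pushing opposite corners in turn so that its middle ends no more than about 4 cm from where it stood, until a long side (either one) looks squarely at the grey fence while the block is still standing clear of it; only then push it across until that whole long side stands flush against the fence, with no part sticking out past the fence's ends. Slide it only: never grip, lift or tip it, do not let it knock the fence while it is still askew, and leave the bottle, the beaker and the carrier where they stand.

Things in the scene. Friction and masses are not known exactly. Their poses are not given: they have to be found in the camera images.
- block: heavy block: bare aluminium cuboid, 130 (its x) by 90 (its y) by 50 mm high, 1 to 1.8 kg, three dark round marks in a row on its flat top; loose on the white deck, slides with dry friction (4 to 20 N moves it, stops with the push). Origin: centre of its underside, z up. Long sides: its +y and -y faces, both alike, at the start 55 to 90 degrees from parallel to the fence
- fence: fence: fixed grey plastic rail 190 mm long (its y), 40 mm high, 16 mm thick, with a foot 8 mm high behind it. Origin on the deck under the middle of its working face, which looks at the block and roughly at the robot; its x axis points level into the fence, away from the block. At the start the block's centre is 160 to 185 mm in front of the face
- bottle: bystander: white round bottle with blue cap, diameter 64 mm, 150 mm high, loose; origin at the centre of its underside
- beaker: bystander: clear glass beaker, diameter 70 mm at the rim, 85 mm high, loose; origin at the centre of its underside
- carrier: bystander: white slotted plastic wafer carrier, 100 by 80 mm, 70 mm high, empty, loose; origin at the centre of its underside
Mind the look-alikes: they are no part of the job. What is shaped like the block but brown or red is not meant.

How it is judged:
By the outcome, as a careful person would: the job done as asked, in the order asked, and still so for the second after the job is handed in, with the robot touching nothing.
It also fails if it takes over 72 s, if anything falls off the work surface, if the arm or the gripper's body presses on something with over 40 N, if the wrist force passes 120 N, or if a joint passes its speed limit or range.

### The arm

A 6-joint arm with a two-finger parallel gripper is mounted at the origin on the work surface. World frame = base frame: x ahead of the robot, y to its left, z up, the work surface at z = 0. Lengths are in m, angles in rad, forces in N, time in s.
With the tool pointing down it reaches from about 0.4 to 0.825 m from the base axis. Payload 7 kg.
Tool frame: the origin (TCP) lies at the centre of the arm's flange, where the gripper is bolted on; the fingertips stand 173 mm ahead of it and the grasp point (between the pads) lies 155 mm ahead of it; z points along the fingers, y is the direction in which the jaws open and shut (so a half turn about z gives the same grasp; the last joint's range is limited). The gripper opens to 85 mm and grips with 20 to 120 N. Pads are 22 mm wide; open, the fingers measure 114 mm over their backs; the gripper's body (76 mm by 85 mm) begins 54 mm behind the grasp point. The pads swing forward as they close: fully open they stand 13 mm farther back than shut.
Start: joints at [-1.037, 0.359, 0.012, 0, -1.224, -0.288], TCP at [0.164, -0.655, 0.405] pointing down, gripper open.
Joint ranges: [-3.07, 3.07], [-1.43, 2.12], [-1.02, 1.25], [-3.03, 1.67], [-3.05, -0], [-3.03, 3.03]. Speed limits (rad/s): [2.39, 2.39, 3.01, 3.14, 3.14, 3.14].

### API

Orientations are given as a unit quaternion [x, y, z, w].
In Python, from plant import robot, vision, order gives the robot as it stands.
- The arm moves only by the tool apply_moves, never from a script. Its argument "targets" is a list of rows, each a list of 4 numbers: the shift along the tool's x, y, z in cm, then the turn about the tool's z in degrees. In form: [[x, y, z, twist], ...]. A call has 1 to 20 rows; each row is the pose to reach, as a shift and turn from the pose commanded when the call began, along the tool's axes at that moment; what a row does not reach only later rows make up. A row lasts 1/12 s, in which the tool goes at most 41.7 mm and 7.16 degrees, less where a joint would pass 70% of its speed; a pose out of reach is approached as far as the arm can. A call with a gripper value outside its range is refused whole. "grip" is the finger opening in cm, from 0 to 8.54, set as the call begins (left out, the last holds). The fingers move at their own pace and stop on an object; "force" is the grip in N (left out, the last holds). Time passes only in rows, so rows that repeat a pose let the fingers close. It gives the time, the measured TCP pose, the force and the opening at its end, in the units of the state.
- robot.state(): the state, without advancing time (a new reading comes with each control period).
- vision.snapshot(name): name is "side" or "top"; returns a dict with "color" (480x640x3 uint8, red, green, blue), "fx", "fy", "cx", "cy" (pixels), "world_from_camera" (4x4, takes a point from camera to world coordinates). Camera axes: x right, y down, z forward; pixel columns grow to the right and rows downward; lengths in m; the calibration is good to about 2 mm. A picture is of the moment at which its call begins. There is no depth.
- order.close_job(): hands the job in, once; it reports no verdict.
The state is a dict: "time_s": time; "qpos": joint angles; "joint_velocities": joint speeds; "joint_torque": joint torques, N m; "position": TCP position; "tool_rot": TCP orientation; "ft_force": force on the tool from outside, world axes, zero at the start; "wrist_torque": the same for the moment, N m; "finger_gap": opening from 0.0 (shut) to 1.0 (fully open).
Only numpy, scipy, OpenCV 4.12 (cv2) and the standard library are available. Lean on these libraries where they do the work, as an engineer would, in place of code of your own. Each camera call takes 0.05 s, during which the arm holds its last target.

## Working session

There is one attempt and no reset: what is moved stays moved. The work goes in short steps, Python scripts to look and compute and a tool call to move; the robot and the scene stay as the last step left them, time stands still between calls to the robot, and variables do not carry over. Pictures are saved under pics/ and viewed, and the job is handed in when it is done.

Besides the shell and the picture viewer there is one more tool, called as a command line: name --pt "numbers of a row" for each row, then --argument value for the rest. apply_moves: Moves the arm, as the interface text tells. Its arguments: {"type":"object","properties":{"targets":{"type":"array","items":{"type":"array","items":{"type":"number"}}},"grip":{"type":"number"},"force":{"type":"number"}},"required":["targets"]}

```bash
mkdir -p pics; ls
python3 - <<'E'
from plant import robot, vision, order
import cv2, numpy as np
s=robot.state(); print(s)
for n in ("side","top"):
    v=vision.snapshot(n); cv2.imwrite(f"pics/{n}0.png",v["color"][:,:,::-1]); print(n,v["fx"],v["fy"],v["cx"],v["cy"],np.round(v["world_from_camera"],4).tolist())
E
```

```text
pics
{'time_s': 0.0, 'qpos': array([-1.03688981e+00,  3.59389162e-01,  1.10656094e-02, -3.16972712e-04,
       -1.22409554e+00, -2.88099603e-01]), 'joint_velocities': array([-4.84987582e-05, -9.11508661e-04,  1.59711333e-03,  1.26984779e-03,
        7.11379937e-04,  9.37116158e-04]), 'joint_torque': array([-2.82782559e-03, -5.83324277e+01,  2.93412191e+01,  6.93693593e+00,
       -6.04421613e-03,  3.23921915e-05]), 'position': array([ 0.16420234, -0.65452928,  0.40377089]), 'tool_rot': array([-1.22540666e-01,  9.92463150e-01,  8.03344771e-04, -1.87567610e-04]), 'ft_force': array([-0.50502861, -0.21102588, -0.69854877]), 'wrist_torque': array([0.01811845, 0.05571429, 0.01953945]), 'finger_gap': 0.9990370631509264}
side 594.588702283127 594.588702283127 318.1107201216923 235.71126089637937 [[-0.8276, -0.3039, 0.472, 0.0182], [-0.561, 0.4174, -0.7149, 0.8516], [0.0203, -0.8564, -0.5159, 0.6375], [0.0, 0.0, 0.0, 1.0]]
top 464.4992085404897 464.4992085404897 309.7983645626016 232.9535368521707 [[0.0166, -0.9945, 0.1031, 0.4453], [-0.9999, -0.0169, -0.0026, 0.0202], [0.0043, -0.1031, -0.9947, 1.1133], [0.0, 0.0, 0.0, 1.0]]
```

View pics/side0.png

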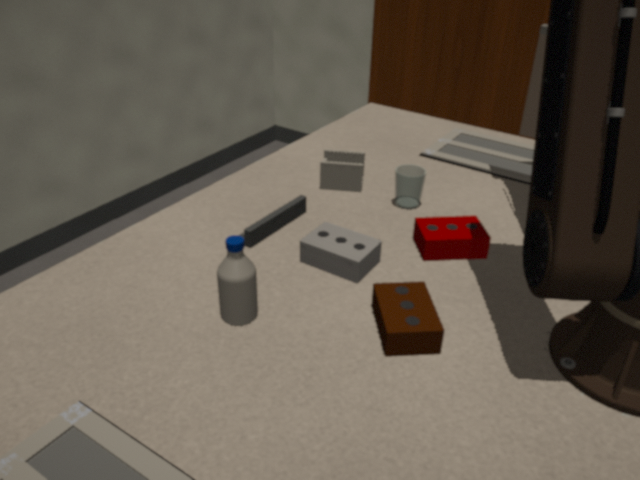

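View pics/top0.png

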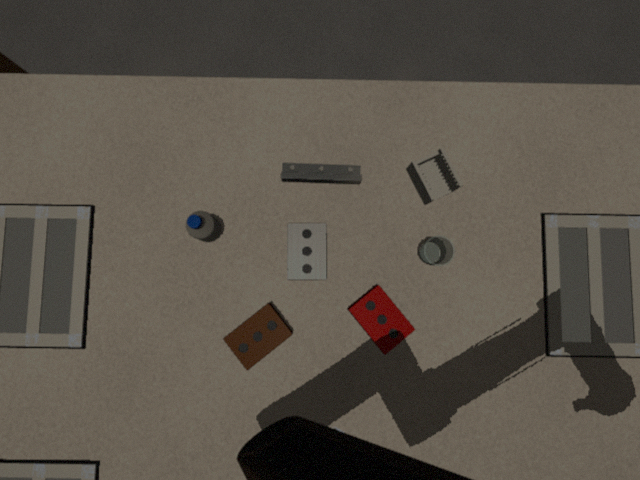

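The three block-shaped candidates in the top view are grey at (307,250), brown at (258,336) and red at (381,319). The bare aluminium one is the grey block at (307,250). The fence is at (321,173), the bottle at (200,226), the beaker at (432,250) and the carrier at (433,178). I'll confirm with a crop and measure.

```bash
cat > h.py <<'E'
from plant import robot, vision, order
import cv2, numpy as np
from scipy.spatial.transform import Rotation as R
def ray(v,uv,z):
    T=np.array(v["world_from_camera"]); uv=np.atleast_2d(np.asarray(uv,float))
    d=np.c_[(uv[:,0]-v["cx"])/v["fx"],(uv[:,1]-v["cy"])/v["fy"],np.ones(len(uv))]@T[:3,:3].T
    o=T[:3,3]; return o[None,:]+d*((z-o[2])/d[:,2])[:,None]
def proj(v,P):
    T=np.array(v["world_from_camera"]); P=np.atleast_2d(P)
    c=(P-T[:3,3])@T[:3,:3]; return np.c_[c[:,0]/c[:,2]*v["fx"]+v["cx"],c[:,1]/c[:,2]*v["fy"]+v["cy"]]
E
python3 - <<'E'
from h import *
im=cv2.imread("pics/top0.png")
c=cv2.resize(im[140:300,260:400],None,fx=5,fy=5,interpolation=cv2.INTER_NEAREST)
c=cv2.resize(im[145:295,265:365],(500,600)[::1] if False else (400,600),interpolation=cv2.INTER_CUBIC)
hsv=cv2.cvtColor(im,cv2.COLOR_BGR2HSV)
s=cv2.resize(hsv[145:295,265:365,1],(400,600))
cv2.imwrite("pics/crop0.png",np.hstack([c,cv2.cvtColor(np.clip(s.astype(int)*3,0,255).astype(np.uint8),cv2.COLOR_GRAY2BGR)]))
print(hsv[240:260:6,296],hsv[240:260:6,275],hsv[180,300],hsv[165:185,310])
E
```

```text
[[ 21  23 110]
 [ 23  20 112]
 [ 34  16 110]
 [ 27  22 114]] [[ 18  47 108]
 [ 17  44 104]
 [ 19  47 113]
 [ 15  48 106]] [ 0 49 21] [[ 39  29  61]
 [ 30  20  63]
 [ 23  33  62]
 [  0  12  62]
 [  9  33  54]
 [ 18  21  61]
 [ 23  37  62]
 [ 30  18  56]
 [  0  13  59]
 [ 30  22  58]
 [ 24  20  63]
 [ 24  22  58]
 [ 30  28  63]
 [ 20  24  65]
 [ 30  22  47]
 [120  40  19]
 [120  78  23]
 [ 20  59  52]
 [ 17  49  93]
 [ 21  48 107]]
```

View pics/crop0.png

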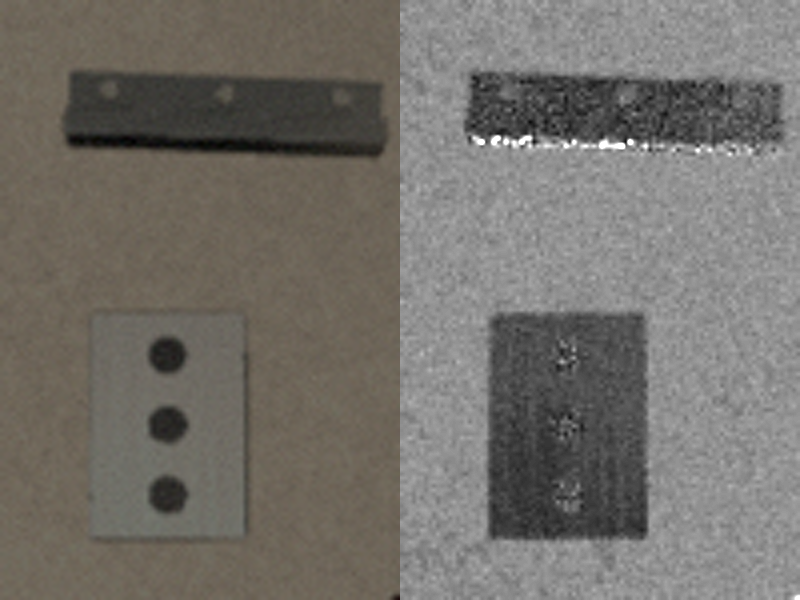

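The crop confirms the bare-aluminium block with three dark marks. Its top spans about u 288–326, v 223–279. The dark strip along v≈180 is the fence's working face. Next I measure both.

```bash
cat >> h.py <<'E'
def block(v,guess=None,z=0.05,show=None):
    """block top: low-saturation light region containing guess world xy -> centre, long axis angle(deg, mod 180), size"""
    im=v["color"]; hsv=cv2.cvtColor(im,cv2.COLOR_RGB2HSV)
    hb=cv2.GaussianBlur(im,(5,5),0); hs=cv2.cvtColor(hb,cv2.COLOR_RGB2HSV)
    m=((hs[:,:,1]<34)&(hs[:,:,2]>85)).astype(np.uint8)*255
    m=cv2.morphologyEx(m,cv2.MORPH_OPEN,np.ones((3,3),np.uint8))
    cs,_=cv2.findContours(m,cv2.RETR_EXTERNAL,cv2.CHAIN_APPROX_NONE)
    g=proj(v,[guess[0],guess[1],z])[0]
    cs=[c for c in cs if cv2.contourArea(c)>300]
    c=max(cs,key=lambda c:cv2.pointPolygonTest(c,(float(g[0]),float(g[1])),True))
    W=ray(v,cv2.convexHull(c)[:,0,:],z)[:,:2]
    (cx,cy),(w,h),a=cv2.minAreaRect((W*1000).astype(np.float32))
    if w<h: w,h,a=h,w,a+90
    return np.array([cx,cy])/1000,(a+90)%180-90,(w,h),c
E
python3 - <<'E'
from h import *
v=vision.snapshot("top"); im=v["color"]
g=ray(v,[307,250],.05)[0]
c,a,s,cn=block(v,g); print("block",c,a,s)
hs=cv2.cvtColor(im,cv2.COLOR_RGB2HSV)
# marks
m=(hs[:,:,2]<80).astype(np.uint8)
for x in cv2.findContours(m[220:285,285:330].copy(),cv2.RETR_EXTERNAL,cv2.CHAIN_APPROX_NONE)[0]:
    if 20<cv2.contourArea(x)<200:
        M=cv2.moments(x); print("mark",ray(v,[M['m10']/M['m00']+285,M['m01']/M['m00']+220],.05)[0])
# fence front edges
V=cv2.GaussianBlur(cv2.cvtColor(im,cv2.COLOR_RGB2GRAY),(3,3),0).astype(float)
T=[];B=[];
for u in range(286,358):
    col=V[172:192,u]; k=int(np.argmin(col)); d=np.diff(col)
    def cross(seq,lev):
        for i in range(len(seq)-1):
            if (seq[i]-lev)*(seq[i+1]-lev)<=0: return i+(seq[i]-lev)/(seq[i]-seq[i+1]+1e-9)
    lo=col[k]; up=np.median(col[:4]); dn=np.median(col[-4:])
    a1=cross(col[k::-1],(lo+up)/2); b1=cross(col[k:],(lo+dn)/2)
    if a1 is None or b1 is None: continue
    T.append([u,172+k-a1]);B.append([u,172+k+b1])
for n,P,z in(("top",T,.04),("bot",B,0)):
    W=ray(v,P,z); l=cv2.fitLine((W[:,:2]*1000).astype(np.float32),cv2.DIST_HUBER,0,.01,.01).ravel(); print(n,l, np.degrees(np.arctan2(l[1],l[0])), len(P))
# fence ends
m=((cv2.GaussianBlur(V,(3,3),0)<82)).astype(np.uint8)
x=[x for x in cv2.findContours(m[150:200,270:375].copy(),cv2.RETR_EXTERNAL,cv2.CHAIN_APPROX_NONE)[0] if cv2.contourArea(x)>200][0]+[270,150]
r=cv2.minAreaRect(x.astype(np.float32)); print(r, cv2.boxPoints(r))
for z in(.04,.0): print(ray(v,cv2.boxPoints(r),z)[:,:2])
# bystanders: rough
for n,p,z in(("bottlecap",[195,222],.15),("beaker",[432,250],.04),("carrier",[433,178],.05),("red",[381,319],.05),("brown",[258,336],.05)): print(n,ray(v,p,z)[0])
E
```

```text
block [0.51303619 0.02431804] 0.9795606732368469 (126.2288818359375, 89.22431182861328)
mark [0.47461495 0.02356769 0.05      ]
mark [0.51426731 0.02463331 0.05      ]
mark [0.55460597 0.02540481 0.05      ]
top [ 1.8607095e-02  9.9982685e-01  6.8386737e+02 -7.9995475e+00] 88.93382 72
bot [ 2.0309558e-02  9.9979377e-01  6.8436584e+02 -9.1672688e+00] 88.836266 72
((321.12744140625, 173.43312072753906), (80.30594635009766, 20.058639526367188), 2.0454084873199463) [[280.6421  182.02293]
 [281.35803 161.97707]
 [361.6128  164.8433 ]
 [360.89685 184.88918]]
[[ 0.67565344  0.08788624]
 [ 0.72377466  0.08730546]
 [ 0.72021571 -0.10217807]
 [ 0.67210529 -0.10073887]]
[[ 0.68423989  0.09040892]
 [ 0.73415452  0.08980649]
 [ 0.73046293 -0.10673883]
 [ 0.68055949 -0.105246  ]]
bottlecap [0.56405842 0.25772383 0.15      ]
beaker [ 0.52167009 -0.26633153  0.04      ]
carrier [ 0.68926353 -0.26777686  0.05      ]
red [ 0.36281644 -0.14665872  0.05      ]
brown [0.32061578 0.13003771 0.05      ]
```

```bash
cat >> h.py <<'E'
def rows(targets,psi=None,st=None):
    """world TCP targets (m) -> tool shift cm ; prints also yaw of tool x"""
    s=st or robot.state(); Rt=R.from_quat(s["tool_rot"]).as_matrix()
    yaw=np.degrees(np.arctan2(Rt[1,0],Rt[0,0]))
    print("t",round(s["time_s"],2),"pos",np.round(s["position"],4),"yaw_toolx",round(yaw,2),"F",np.round(s["ft_force"],1),"gap",round(s["finger_gap"],3))
    for t in targets: print(np.round((np.array(t)-s["position"])@Rt*100,2))
E
python3 -c "
from h import *
rows([(.40,-.30,.40),(.46,.095,.36),(.46,.095,.195)])"
```

```text
t 0.15 pos [ 0.1642 -0.6546  0.404 ] yaw_toolx -165.92 F [ 0.6 -0.1  0. ] gap 0.997
[-31.5   28.65   0.43]
[-46.93  65.5    4.47]
[-46.93  65.48  20.97]
```

apply_moves --pt "-31.5 28.6 0.4 7" --pt "-31.5 28.6 0.4 14" --pt "-31.5 28.6 0.4 14" --pt "-31.5 28.6 0.4 14" --pt "-31.5 28.6 0.4 14" --pt "-31.5 28.6 0.4 14" --pt "-31.5 28.6 0.4 14" --pt "-31.5 28.6 0.4 14" --pt "-31.5 28.6 0.4 14" --pt "-31.5 28.6 0.4 14" --pt "-31.5 28.6 0.4 14" --pt "-46.9 65.5 4.5 14" --pt "-46.9 65.5 4.5 14" --pt "-46.9 65.5 4.5 14" --pt "-46.9 65.5 4.5 14" --pt "-46.9 65.5 4.5 14" --pt "-46.9 65.5 4.5 14" --pt "-46.9 65.5 4.5 14" --pt "-46.9 65.5 4.5 14" --pt "-46.9 65.5 4.5 14" --grip 0

```text
time_s: 1.82
position: [0.4554, 0.0702, 0.3625]
tool_rot: [-0.001, 1.0, 0.0, 0.0]
ft_force: [1.6, 0.0, 0.5]
finger_gap: 0.0
```

```bash
python3 -c "
from h import *
rows([(.46,.095,.36),(.46,.095,.192)])
v=vision.snapshot('top'); cv2.imwrite('pics/top1.png',v['color'][:,:,::-1])
v=vision.snapshot('side'); cv2.imwrite('pics/side1.png',v['color'][:,:,::-1])"
```

```text
t 1.82 pos [0.4554 0.0702 0.3625] yaw_toolx -179.9 F [1.6 0.  0.5] gap 0.0
[-0.47  2.48  0.25]
[-0.46  2.48 17.05]
```

```bash
python3 -c "
from h import *
rows([(.46,.095,.36),(.46,.095,.192)])
"
```

```text
t 1.92 pos [0.4564 0.0726 0.3619] yaw_toolx -179.63 F [-0.5 -0.7 -0.6] gap -0.001
[-0.37  2.23  0.19]
[-0.37  2.23 16.99]
```

View pics/top1.png

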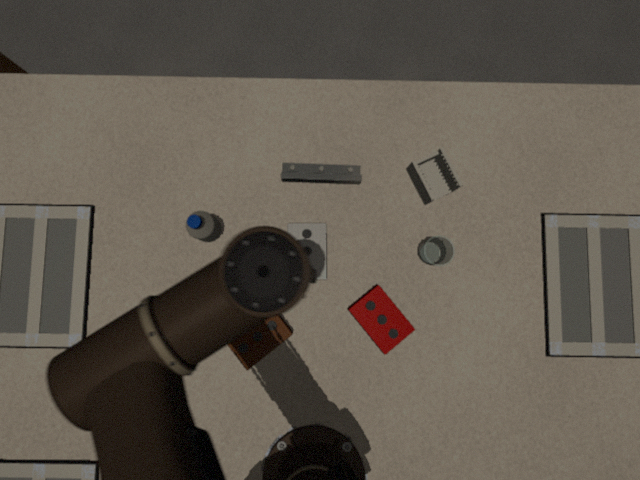

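View pics/side1.png

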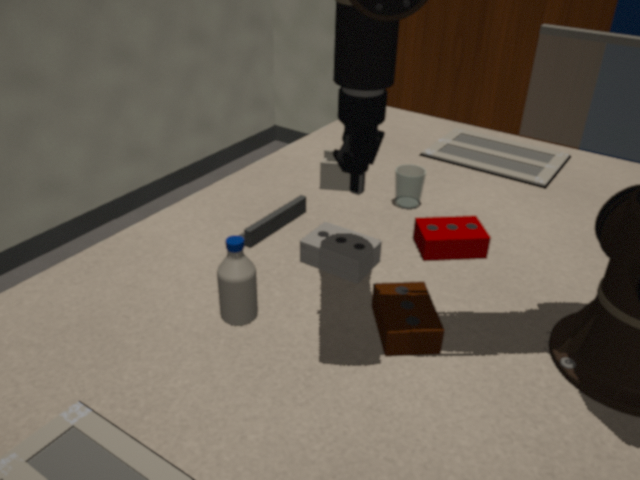

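The arm is over the block's near-left corner, and the block at (307,250) is still in place. I go down beside its +y face.

apply_moves --pt "-0.4 2.3 3 0" --pt "-0.4 2.3 6 0" --pt "-0.4 2.3 9 0" --pt "-0.4 2.3 12 0" --pt "-0.4 2.3 14.5 0" --pt "-0.4 2.3 16 0" --pt "-0.4 2.3 17 0" --pt "-0.4 2.3 17 0" --pt "-0.4 2.3 17 0" --pt "-0.4 2.3 17 0"

```text
time_s: 2.75
position: [0.4601, 0.0912, 0.1931]
tool_rot: [-0.001, 1.0, 0.0, 0.0]
ft_force: [-0.2, 0.0, -0.5]
finger_gap: 0.003
```

```bash
python3 -c "
from h import *
rows([])
v=vision.snapshot('side'); cv2.imwrite('pics/side2.png',cv2.resize(v['color'][150:350,220:460,::-1],None,fx=3,fy=3))
rows([])"
```

```text
t 2.75 pos [0.4601 0.0912 0.1931] yaw_toolx -179.92 F [-0.2  0.  -0.5] gap 0.003
t 2.8 pos [0.4601 0.0913 0.1933] yaw_toolx -179.92 F [-0.3  1.  -0.5] gap -0.002
```

View pics/side2.png

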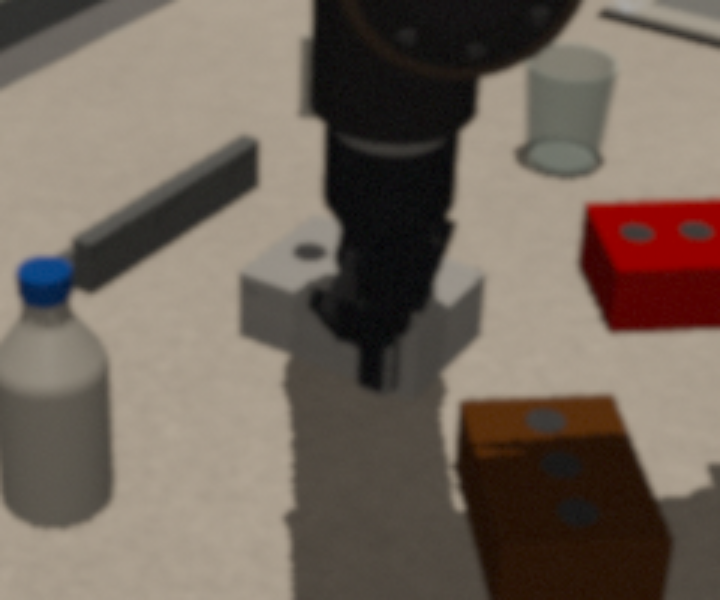

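apply_moves --pt "0 -0.4 0 0" --pt "0 -0.8 0 0" --pt "0.25 -1.2 0 -2.5" --pt "0.5 -1.6 0 -5" --pt "0.7 -2.05 0 -7.5" --pt "0.9 -2.5 0 -10" --pt "1.1 -2.9 0 -12.5" --pt "1.25 -3.4 0 -15" --pt "1.35 -3.85 0 -17.5" --pt "1.5 -4.3 0 -20" --pt "1.6 -4.8 0 -22.5" --pt "1.7 -5.25 0 -25" --pt "1.75 -5.7 0 -27.5" --pt "1.75 -6.2 0 -30" --pt "1.75 -6.2 0 -30" --pt "1.75 -6.2 0 -30" --pt "2.2 -5.4 0 -30" --pt "2.8 -4.4 0 -30" --pt "2.8 -4.4 -4 -30" --pt "2.8 -4.4 -8 -30"

```text
time_s: 4.47
position: [0.4305, 0.0473, 0.2716]
tool_rot: [-0.259, 0.966, -0.001, -0.003]
ft_force: [2.2, 1.0, 0.5]
finger_gap: -0.001
```

```bash
python3 -c "
from h import *
rows([])
v=vision.snapshot('top'); cv2.imwrite('pics/top3.png',v['color'][:,:,::-1])
v=vision.snapshot('side'); cv2.imwrite('pics/side3.png',v['color'][:,:,::-1])
rows([])"
```

```text
t 4.47 pos [0.4305 0.0473 0.2716] yaw_toolx -149.95 F [2.2 1.  0.5] gap -0.001
t 4.57 pos [0.4334 0.0486 0.2777] yaw_toolx -149.87 F [ 0.5  0.4 -0.2] gap -0.003
```

View pics/side3.png

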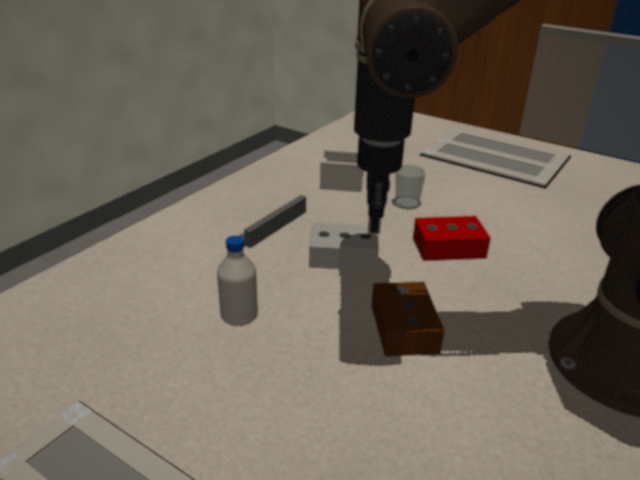

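View pics/top3.png

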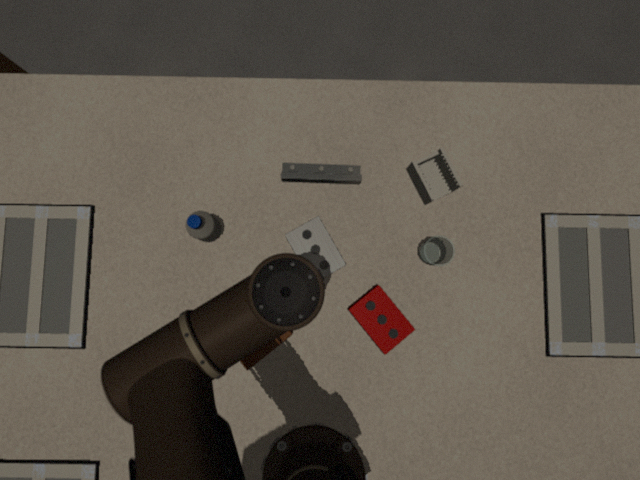

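The block turned about 30° CCW; its marks are at (307,234), (315,249) and (324,265). I move aside to measure.

```bash
python3 -c "
from h import *
rows([(.42,-.16,.28),(.44,-.16,.28)])"
```

```text
t 4.57 pos [0.4334 0.0486 0.2777] yaw_toolx -149.87 F [ 0.5  0.4 -0.2] gap -0.003
[ 11.63 -17.37  -0.31]
[  9.9  -18.37  -0.3 ]
```

apply_moves --pt "10.8 -18 0 0" --pt "10.8 -18 0 0" --pt "10.8 -18 0 0" --pt "10.8 -18 0 0" --pt "10.8 -18 0 0" --pt "10.8 -18 0 0" --pt "10.8 -18 0 0" --pt "10.8 -18 0 0"

```text
time_s: 5.23
position: [0.4283, -0.1627, 0.2723]
tool_rot: [-0.258, 0.966, 0.0, -0.0]
ft_force: [0.2, -0.2, -0.9]
finger_gap: -0.002
```

```bash
cat >> h.py <<'E'
def look(tag,g):
    v=vision.snapshot('top'); c,a,s,cn=block(v,g)
    im=v['color'][:,:,::-1].copy(); cv2.drawContours(im,[cn],-1,(0,255,0),1)
    cv2.imwrite(f'pics/top{tag}.png',im)
    print("block",np.round(c,4),"ang",round(a,2),"size",np.round(s,1)); rows([]); return v,c,a
def loc(c,a,p): # local point mm -> world m
    t=np.radians(a); return np.array([c[0]+(p[0]*np.cos(t)-p[1]*np.sin(t))/1000,c[1]+(p[0]*np.sin(t)+p[1]*np.cos(t))/1000])
E
python3 -c "
from h import *
v,c,a=look('4',(.505,.01))
print(c-np.array([.5140,.0245]))
p=loc(c,a,(52,-67)); print(p); rows([(*p,.28),(*p,.192)])"
```

```text
block [0.5263 0.0101] ang 29.85 size [109.8  89.3]
t 5.28 pos [ 0.4285 -0.1621  0.2724] yaw_toolx -149.94 F [0.2 0.3 0.1] gap 0.001
[ 0.01232599 -0.01441399]
[ 0.6047755  -0.02214247]
t 5.28 pos [ 0.4285 -0.1621  0.2724] yaw_toolx -149.94 F [0.2 0.3 0.1] gap 0.001
[-22.27   3.28  -0.76]
[-22.27   3.28   8.04]
```

View pics/top4.png

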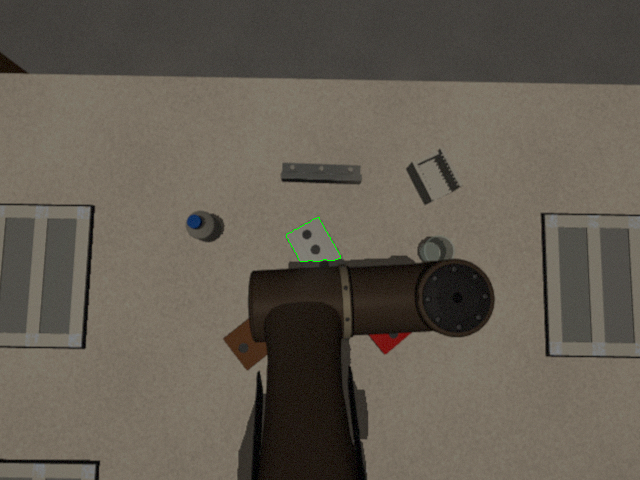

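The near end is hidden by the forearm here, so the far end and the 29.85° edge angle put the centre at about (0.518, 0.005). That is 20 mm from the start, as my model predicted. Next is the opposite (far) corner from the other side.

apply_moves --pt "-21.3 3.2 0 0" --pt "-21.3 3.2 0 0" --pt "-21.3 3.2 0 0" --pt "-21.3 3.2 0 0" --pt "-21.3 3.2 0 0" --pt "-21.3 3.2 0 0" --pt "-21.3 3.2 0 0" --pt "-21.3 3.2 0 0" --pt "-21.3 3.2 2 0" --pt "-21.3 3.2 4 0" --pt "-21.3 3.2 6 0" --pt "-21.3 3.2 8 0" --pt "-21.3 3.2 8 0" --pt "-21.3 3.2 8 0"

```text
time_s: 6.45
position: [0.5958, -0.0281, 0.1922]
tool_rot: [-0.26, 0.966, -0.0, -0.001]
ft_force: [-0.4, -0.7, 1.1]
finger_gap: -0.004
```

```bash
python3 -c "
from h import *
v=vision.snapshot('top'); cv2.imwrite('pics/top5.png',v['color'][:,:,::-1])
v=vision.snapshot('side'); cv2.imwrite('pics/side5.png',cv2.resize(v['color'][150:350,220:460,::-1],None,fx=3,fy=3))
rows([])"
```

```text
t 6.55 pos [ 0.597  -0.028   0.1939] yaw_toolx -149.88 F [0.4 0.7 0.2] gap -0.0
```

View pics/side5.png

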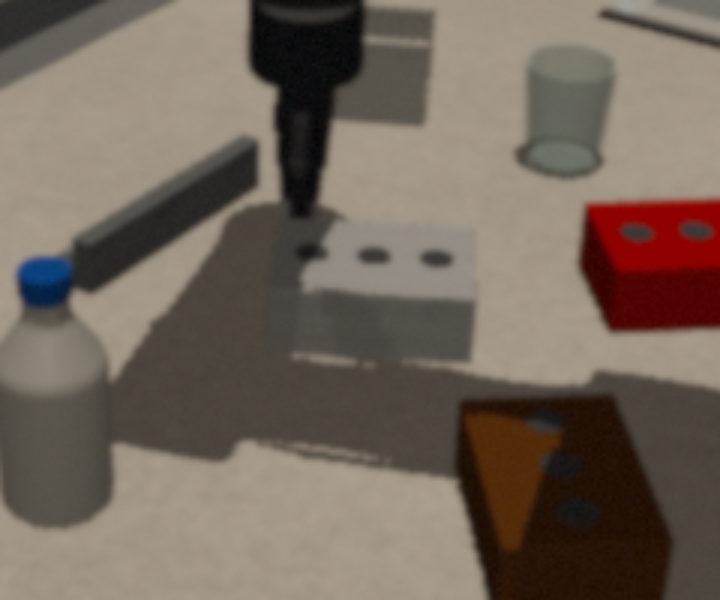

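apply_moves --pt "0 0.4 0 0" --pt "0 0.8 0 0" --pt "-0.25 1.2 0 -2.5" --pt "-0.5 1.6 0 -5" --pt "-0.7 2.05 0 -7.5" --pt "-0.9 2.5 0 -10" --pt "-1.1 2.9 0 -12.5" --pt "-1.25 3.4 0 -15" --pt "-1.35 3.85 0 -17.5" --pt "-1.5 4.3 0 -20" --pt "-1.6 4.8 0 -22.5" --pt "-1.7 5.25 0 -25" --pt "-1.75 5.7 0 -27.5" --pt "-1.75 6.2 0 -30" --pt "-1.75 6.2 0 -30" --pt "-1.75 6.2 0 -30" --pt "-2.2 5.4 0 -30" --pt "-2.8 4.4 0 -30" --pt "-2.8 4.4 -4 -30" --pt "-2.8 4.4 -8 -30"

```text
time_s: 8.22
position: [0.599, 0.0226, 0.27]
tool_rot: [-0.5, 0.866, 0.001, -0.004]
ft_force: [1.4, 0.6, 1.5]
finger_gap: -0.001
```

```bash
python3 -c "
from h import *
v=vision.snapshot('top'); cv2.imwrite('pics/top6.png',v['color'][:,:,::-1])
v=vision.snapshot('side'); cv2.imwrite('pics/side6.png',v['color'][:,:,::-1])
rows([(.6,-.17,.28)])"
```

```text
t 8.32 pos [0.602  0.0234 0.2785] yaw_toolx -119.93 F [1.1 0.4 0.6] gap 0.003
[16.86 -9.48 -0.18]
```

View pics/side6.png

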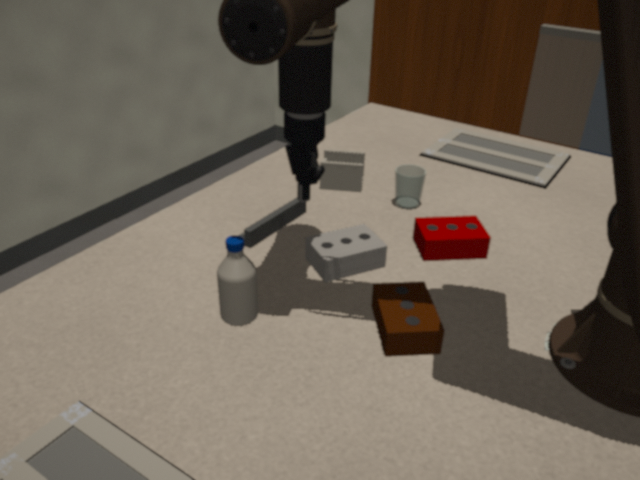

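View pics/top6.png

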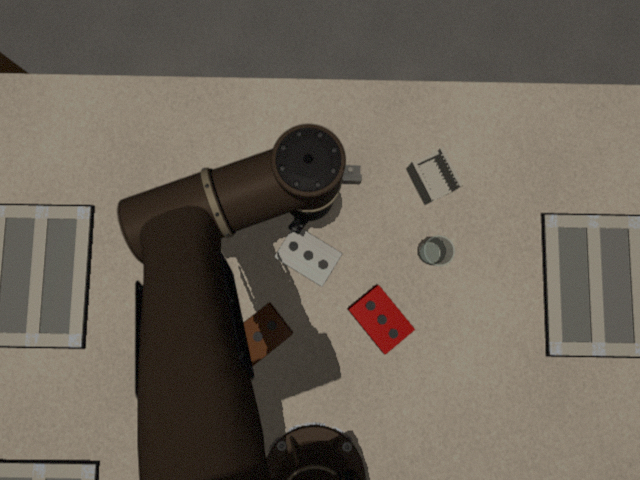

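The block is now about 60° round; its marks are at (293,245), (308,255) and (323,264) in the top view. I measure it from the marks.

```bash
cat >> h.py <<'E'
def marks(v,uvs,r=9):
    im=cv2.cvtColor(v["color"],cv2.COLOR_RGB2GRAY).astype(float); out=[]
    for u,w in uvs:
        for _ in range(4):
            ys,xs=np.mgrid[int(round(w))-r:int(round(w))+r+1,int(round(u))-r:int(round(u))+r+1]
            p=im[ys,xs]; hi=np.percentile(p,75); wt=np.clip(hi*.85-p,0,None)*(np.hypot(xs-u,ys-w)<7)
            u,w=(wt*xs).sum()/wt.sum(),(wt*ys).sum()/wt.sum()
        out.append((u,w))
    W=ray(v,out,.05)[:,:2]; d=W[0]-W[2]
    a=np.degrees(np.arctan2(d[1],d[0]))
    print("marks px",np.round(out,1).tolist(),"centre",np.round(W.mean(0),4),"mid",np.round(W[1],4),"ang",round((a+90)%180-90,2),"len",np.hypot(*d))
    return W.mean(0),a
E
python3 -c "
from h import *
v=vision.snapshot('top')
c,a=marks(v,[(293,245),(308,255),(323,264)])
print(c-[.5145,.0245])
q=loc(c,a,(-52,68)); print(q)
rows([(*q,.28),(*q,.192)])
"
```

```text
marks px [[293.1, 245.7], [308.0, 254.9], [322.7, 264.1]] centre [0.505 0.021] mid [0.505  0.0208] ang 59.19 len 0.07984482965855003
[-0.00948671 -0.00354382]
[0.41997639 0.01112124]
t 8.37 pos [0.6008 0.0233 0.2758] yaw_toolx -119.98 F [-1.2  0.3 -1.2] gap -0.002
[10.09 15.06 -0.52]
[10.12 15.09  8.28]
```

apply_moves --pt "10.1 15.1 0 0" --pt "10.1 15.1 0 0" --pt "10.1 15.1 0 0" --pt "10.1 15.1 0 0" --pt "10.1 15.1 0 0" --pt "10.1 15.1 0 0" --pt "10.1 15.1 0 0" --pt "10.1 15.1 0 0" --pt "10.1 15.1 2 0" --pt "10.1 15.1 4 0" --pt "10.1 15.1 6 0" --pt "10.1 15.1 8 0" --pt "10.1 15.1 8.2 0" --pt "10.1 15.1 8.2 0"

```text
time_s: 9.53
position: [0.4182, 0.0115, 0.1893]
tool_rot: [-0.5, 0.866, -0.0, -0.002]
ft_force: [-0.2, 0.6, -0.0]
finger_gap: 0.005
```

```bash
python3 -c "
from h import *
v=vision.snapshot('side'); cv2.imwrite('pics/side7.png',cv2.resize(v['color'][150:350,220:460,::-1],None,fx=3,fy=3))
rows([])"
```

```text
t 9.58 pos [0.4185 0.0117 0.1902] yaw_toolx -119.94 F [ 0.5  0.5 -0.2] gap 0.001
```

View pics/side7.png

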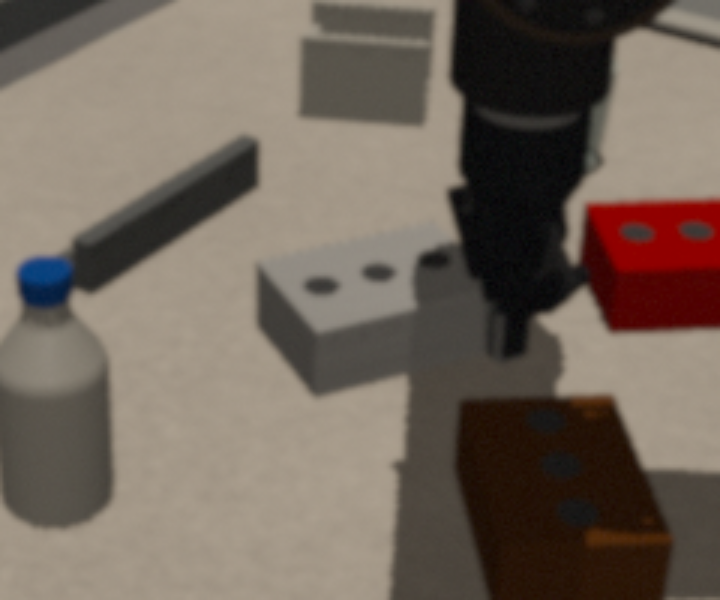

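apply_moves --pt "0 -0.4 0 0" --pt "0 -0.8 0 0" --pt "0.25 -1.2 0 -2.5" --pt "0.5 -1.6 0 -5" --pt "0.7 -2.05 0 -7.5" --pt "0.9 -2.5 0 -10" --pt "1.1 -2.9 0 -12.5" --pt "1.25 -3.4 0 -15" --pt "1.25 -3.45 0 -15" --pt "1.25 -3.45 0 -15" --pt "1.45 -2.5 0 -15" --pt "1.7 -1.5 0 -15" --pt "1.7 -1.5 -4 -15" --pt "1.7 -1.5 -8 -15"

```text
time_s: 10.75
position: [0.4205, -0.0108, 0.2702]
tool_rot: [-0.609, 0.793, 0.001, -0.003]
ft_force: [2.0, 1.1, 0.1]
finger_gap: -0.002
```

```bash
python3 -c "
from h import *
v=vision.snapshot('top'); cv2.imwrite('pics/top8.png',v['color'][:,:,::-1])
v=vision.snapshot('side'); cv2.imwrite('pics/side8.png',v['color'][:,:,::-1])
rows([(.5,.16,.30)])"
```

```text
t 10.85 pos [ 0.4237 -0.0096  0.2762] yaw_toolx -104.81 F [ 1.2  0.4 -0.9] gap -0.001
[-18.36  -3.06  -2.24]
```

View pics/top8.png

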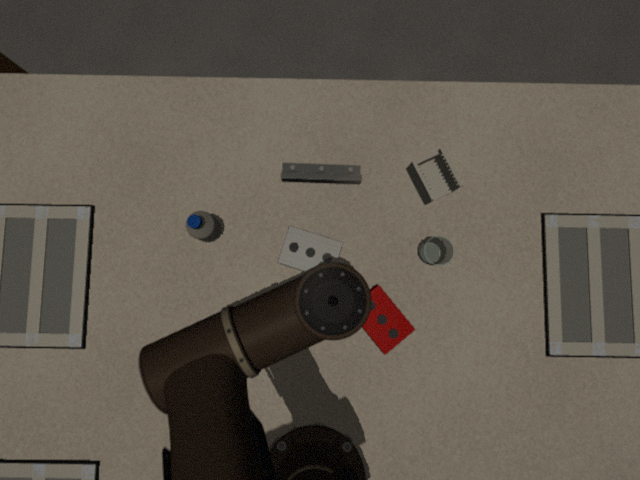

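```bash
python3 -c "
from h import *
v=vision.snapshot('top')
marks(v,[(294,247),(310,252),(326,258)])
W=ray(v,[(293.6,247),(310,252.3)],.05)
"
```

```text
marks px [[293.4, 246.7], [310.0, 252.0], [328.0, 261.1]] centre [0.5088 0.0151] mid [0.5116 0.0162] ang 68.42 len 0.08577581255408077
```

apply_moves --pt "-18.4 -3 -2 0" --pt "-18.4 -3 -2 0" --pt "-18.4 -3 -2 0" --pt "-18.4 -3 -2 0" --pt "-18.4 -3 -2 0" --pt "-18.4 -3 -2 0" --pt "-18.4 -3 -2 0" --pt "-18.4 -3 -2 0"

```text
time_s: 11.57
position: [0.4977, 0.1591, 0.2897]
tool_rot: [-0.609, 0.793, 0.0, -0.001]
ft_force: [-1.1, -0.5, 0.4]
finger_gap: -0.001
```

```bash
python3 -c "
from h import *
v=vision.snapshot('top'); cv2.imwrite('pics/top9.png',v['color'][:,:,::-1])
v=vision.snapshot('side'); cv2.imwrite('pics/side9.png',v['color'][:,:,::-1])
rows([])"
```

```text
t 11.67 pos [0.4979 0.1586 0.2901] yaw_toolx -104.95 F [ 0.7  0.4 -0.5] gap -0.0
```

View pics/top9.png

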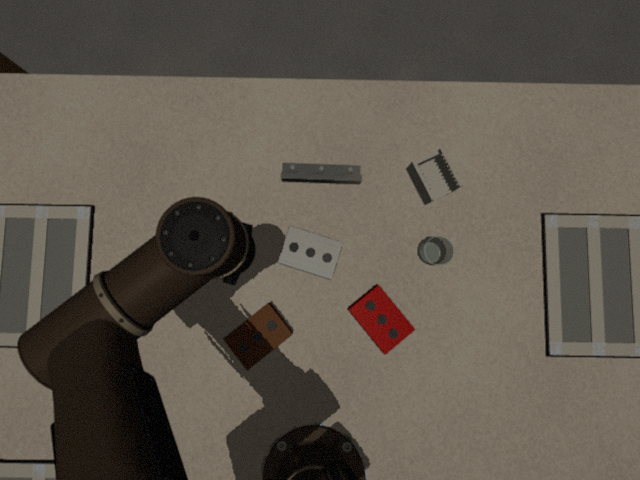

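View pics/side9.png

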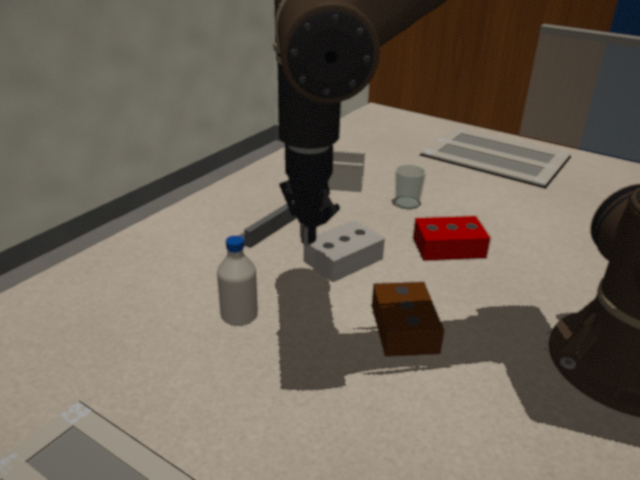

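```bash
python3 -c "
from h import *
v,c,a=look('10',(.511,.016))
c2,a2=marks(v,[(293,247),(310,252),(327,258)])
print(c2-[.5145,.0245])
q=loc(c2,a2,(65+11+9,31)); print(q,a2); rows([(*q,.28),(*q,.192)])
m=[ray(v,p,z)[0] for p,z in (((195,222),.15),((200,228),.11))]; print(m)
"
```

```text
block [0.5108 0.0163] ang 73.53 size [129.5  89.6]
t 11.72 pos [0.498  0.1585 0.2903] yaw_toolx -104.97 F [ 0.3  0.4 -0.2] gap -0.0
marks px [[293.4, 246.7], [310.0, 252.0], [326.7, 257.3]] centre [0.5116 0.0162] mid [0.5116 0.0162] ang 73.24 len 0.08009889014360778
[-0.00290015 -0.00832147]
[0.50642895 0.10650717] 73.23913446442661
t 11.72 pos [0.498  0.1585 0.2903] yaw_toolx -104.97 F [ 0.3  0.4 -0.2] gap -0.0
[ 4.81 -2.16  1.03]
[ 4.81 -2.16  9.83]
[array([0.56405842, 0.25772383, 0.15      ]), array([0.55605253, 0.25618993, 0.11      ])]
```

apply_moves --pt "3 -1.4 2 0" --pt "4.8 -2.2 4 1.7" --pt "4.8 -2.2 6 1.7" --pt "4.8 -2.2 8 1.7" --pt "4.8 -2.2 9.5 1.7" --pt "4.8 -2.2 9.8 1.7" --pt "4.8 -2.2 9.8 1.7" --pt "4.8 -2.2 9.8 1.7"

```text
time_s: 12.38
position: [0.5077, 0.1073, 0.1931]
tool_rot: [-0.597, 0.802, -0.0, 0.0]
ft_force: [-0.6, -0.2, 0.3]
finger_gap: 0.005
```

```bash
python3 -c "
from h import *
v=vision.snapshot('side'); cv2.imwrite('pics/side11.png',cv2.resize(v['color'][150:350,220:460,::-1],None,fx=3,fy=3))
rows([(.5064,.1065,.192)])"
```

```text
t 12.43 pos [0.5079 0.1075 0.1935] yaw_toolx -106.61 F [ 0.5  0.1 -0.1] gap 0.003
[0.14 0.11 0.15]
```

View pics/side11.png

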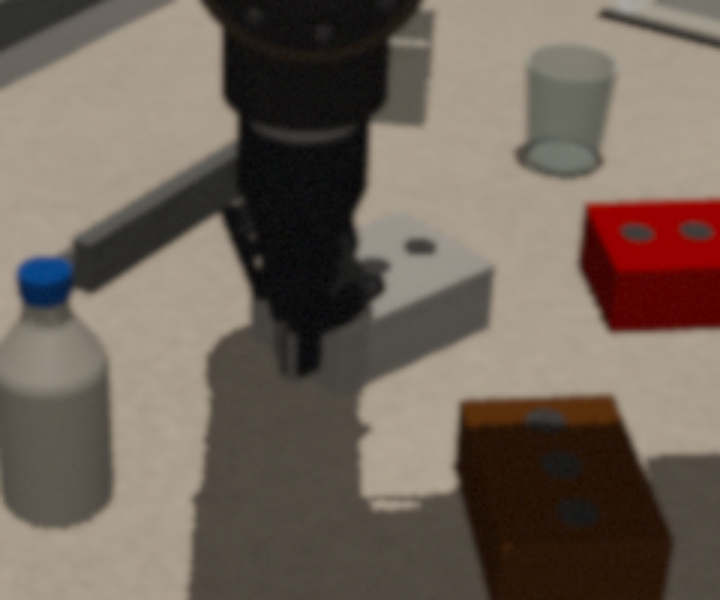

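apply_moves --pt "0.5 0 0 0" --pt "1.0 0 0 0" --pt "1.4 0.3 0 -2.5" --pt "1.85 0.6 0 -5" --pt "2.3 0.9 0 -7.5" --pt "2.75 1.2 0 -10" --pt "3.2 1.4 0 -12.5" --pt "3.7 1.65 0 -15" --pt "3.8 1.7 0 -15.6" --pt "3.8 1.7 0 -15.6" --pt "3.8 1.7 0 -15.6" --pt "2.8 1.95 0 -15.6" --pt "1.8 2.2 0 -15.6" --pt "0 2.2 0 -15.6" --pt "-2 2.2 -3 -15.6" --pt "-4 2.2 -7 -15.6" --pt "-5 2.2 -9 -15.6" --pt "-5 2.2 -9 -15.6"

```text
time_s: 13.93
position: [0.5033, 0.1659, 0.2879]
tool_rot: [-0.702, 0.712, -0.001, 0.005]
ft_force: [0.7, -0.9, 0.5]
finger_gap: 0.0
```

```bash
python3 -c "
from h import *
v,c,a=look('12',(.511,.005))"
```

```text
block [ 0.5079 -0.0006] ang 88.3 size [129.1  89.1]
t 13.98 pos [0.5021 0.1646 0.2854] yaw_toolx -90.89 F [-0.9 -0.3 -1. ] gap 0.003
```

View pics/top12.png

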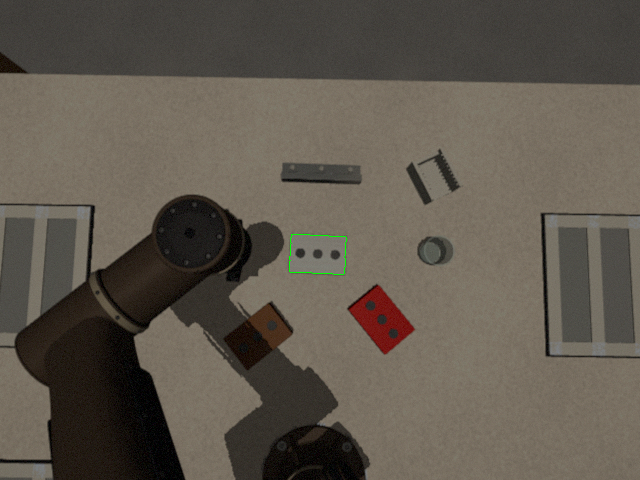

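The block is now almost square to the fence (88.3° against 88.9°), about 26 mm from where it stood and well clear. Next I check the angle by the marks (300,253), (318,254), (335,254) and the joint-6 room for a two-fingertip push.

```bash
python3 -c "
from h import *
v=vision.snapshot('top')
c,a=marks(v,[(300,253),(318,254),(335,254)])
s=robot.state(); print(np.round(s['qpos'],2))
rows([(.44,c[1],.285)])
hs=cv2.cvtColor(v['color'],cv2.COLOR_RGB2HSV)
G=cv2.GaussianBlur(v['color'],(3,3),0); S=cv2.cvtColor(G,cv2.COLOR_RGB2HSV)[:,:,1].astype(float)
# far long edge, near long edge by saturation crossing level 35
for r0,r1,z in ((228,246,.05),(284,264,.05)):
    P=[]
    for u in range(295,343):
        rr=list(range(r0,r1,1 if r1>r0 else -1)); col=S[rr,u]
        lev=(np.median(col[:4])+np.median(col[-5:]))/2
        i=next(i for i in range(len(col)-1) if col[i]>=lev>col[i+1])
        P.append([u,rr[i]+(rr[i+1]-rr[i])*(col[i]-lev)/(col[i]-col[i+1])])
    W=ray(v,P,z)[:,:2]*1000; l=cv2.fitLine(W.astype(np.float32),cv2.DIST_HUBER,0,.01,.01).ravel(); print(l,np.degrees(np.arctan2(l[1],l[0])))
cv2.imwrite('pics/crop13.png',cv2.resize(v['color'][150:290,265:365,::-1],(428,600),interpolation=cv2.INTER_CUBIC))
"
```

```text
marks px [[299.8, 252.6], [317.2, 253.4], [334.8, 254.3]] centre [ 5.086e-01 -5.000e-04] mid [ 5.087e-01 -4.000e-04] ang 88.23 len 0.0803385570849816
[ 0.69  0.23 -0.48  0.   -0.86 -0.7 ]
t 14.03 pos [0.5011 0.1635 0.2835] yaw_toolx -90.94 F [-0.7 -0.3 -1.1] gap 0.002
[16.49  5.84 -0.18]
[ 2.9998884e-02  9.9954993e-01  5.5345752e+02 -2.6009386e+00] 88.28093
[ 2.8973294e-02  9.9958020e-01  4.6307635e+02 -2.3469698e+00] 88.339714
```

View pics/crop13.png

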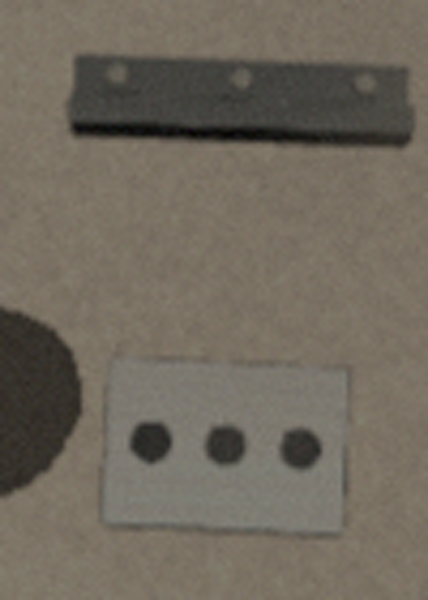

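apply_moves --pt "4 1.5 0 7" --pt "8 3 0 14" --pt "12 4.4 0 21" --pt "16.5 5.8 0 28" --pt "16.5 5.8 0 35" --pt "16.5 5.8 0 42" --pt "16.5 5.8 0 49" --pt "16.5 5.8 0 56" --pt "16.5 5.8 0 63" --pt "16.5 5.8 0 70" --pt "16.5 5.8 0 77" --pt "16.5 5.8 0 84" --pt "16.5 5.8 0 90.2" --pt "16.5 5.8 0 90.2" --pt "16.5 5.8 0 90.2" --pt "16.5 5.8 0 90.2" --grip 7

```text
time_s: 15.37
position: [0.4397, -0.0022, 0.282]
tool_rot: [0.009, 1.0, -0.0, -0.001]
ft_force: [-0.4, 0.1, 0.4]
finger_gap: 0.814
```

```bash
python3 -c "
from h import *
v=vision.snapshot('side')
rows([(.44,-.0005,.185)])"
```

```text
t 15.42 pos [ 0.4397 -0.0022  0.2821] yaw_toolx 178.95 F [ 0.5 -0.2  0.9] gap 0.819
[-0.03  0.18  9.71]
```

apply_moves --pt "0 0.2 2.5 0" --pt "0 0.2 5 0" --pt "0 0.2 7.5 0" --pt "0 0.2 9 0" --pt "0 0.2 9.7 0" --pt "0 0.2 9.7 0" --pt "0 0.2 9.7 0"

```text
time_s: 16.0
position: [0.4401, -0.0002, 0.1856]
tool_rot: [0.01, 1.0, -0.0, -0.0]
ft_force: [-0.4, -0.2, 0.6]
finger_gap: 0.82
```

```bash
python3 -c "
from h import *
v=vision.snapshot('side'); cv2.imwrite('pics/side14.png',cv2.resize(v['color'][150:350,220:460,::-1],None,fx=3,fy=3))
rows([(.616,-.0036,.185)])"
```

```text
t 16.05 pos [ 4.403e-01 -1.000e-04  1.861e-01] yaw_toolx 178.83 F [ 0.3 -0.4 -0. ] gap 0.821
[-1.757e+01  1.000e-02  1.200e-01]
```

View pics/side14.png

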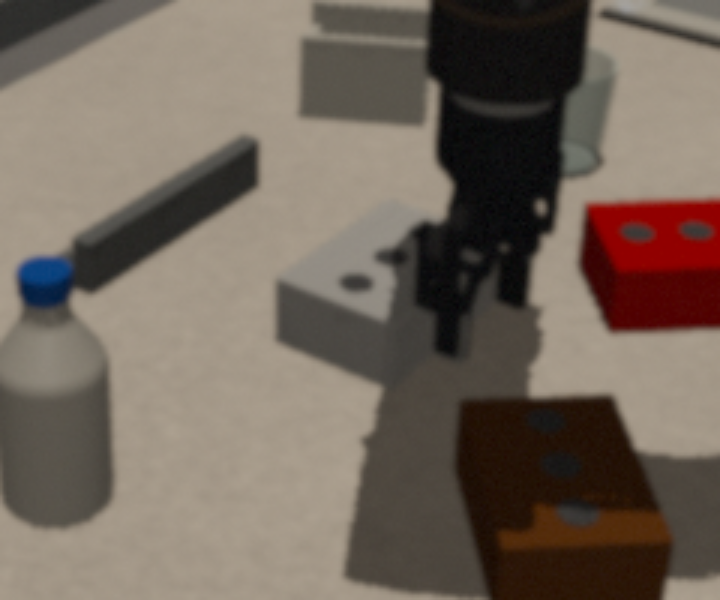

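apply_moves --pt "-0.5 0 0 0" --pt "-1 0 0 0" --pt "-1.4 0 0 0" --pt "-1.9 0 0 0" --pt "-2.5 0 0 0" --pt "-3.1 0 0 0" --pt "-3.7 0 0 0" --pt "-4.4 0 0 0" --pt "-5.1 0 0 0" --pt "-5.8 0 0 0" --pt "-6.5 0 0 0" --pt "-7.2 0 0 0" --pt "-7.9 0 0 0" --pt "-8.6 0 0 0" --pt "-9.3 0 0 0" --pt "-10 0 0 0" --pt "-10.6 0 0 0" --pt "-11.2 0 0 0" --pt "-11.5 0 0 0" --pt "-11.5 0 0 0"

```text
time_s: 17.72
position: [0.5523, -0.004, 0.1847]
tool_rot: [0.011, 1.0, -0.001, -0.004]
ft_force: [-11.4, -2.2, 5.7]
finger_gap: 0.819
```

```bash
python3 -c "
from h import *
v=vision.snapshot('side'); cv2.imwrite('pics/side15.png',cv2.resize(v['color'][150:350,220:460,::-1],None,fx=3,fy=3))
v=vision.snapshot('top'); cv2.imwrite('pics/top15.png',v['color'][:,:,::-1])
rows([])"
```

```text
t 17.82 pos [ 0.5522 -0.004   0.1847] yaw_toolx 178.69 F [-9.3 -2.1  3.4] gap 0.82
```

View pics/side15.png

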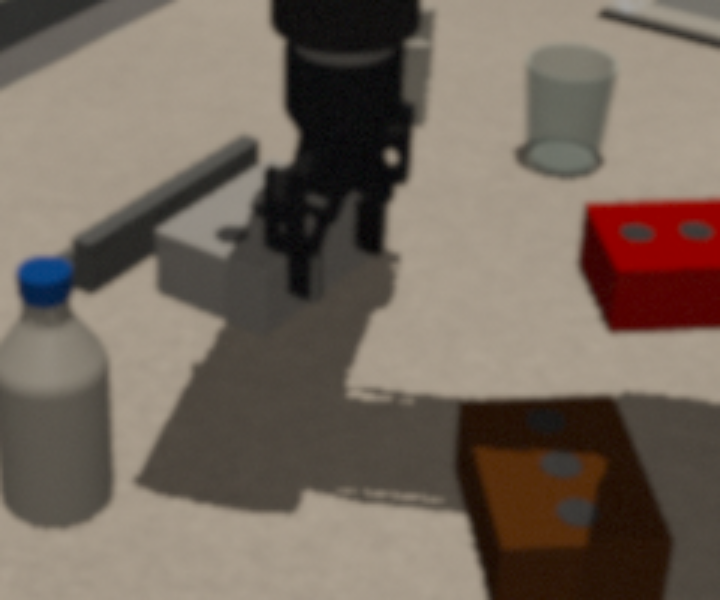

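View pics/top15.png

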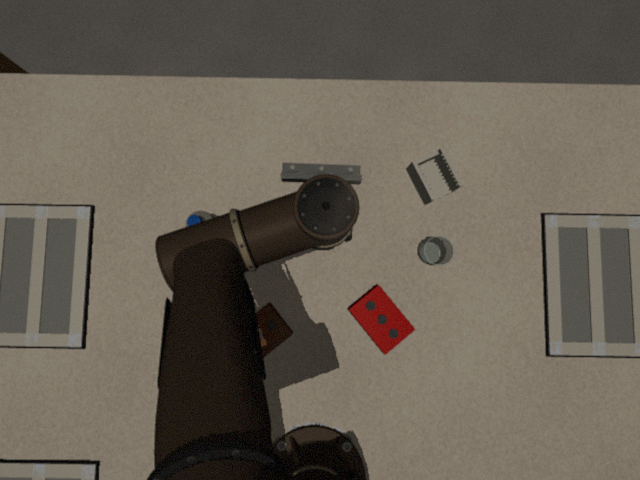

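The block is pushed nearly across but still about 2 cm clear. I back off to check its squareness before contact.

apply_moves --pt "3 0 0 -0.2" --pt "6 0 0 -0.2" --pt "9 0 0 -0.2" --pt "12 0 0 -0.2" --pt "12 0 0 -0.2" --pt "12 0 0 -0.2"

```text
time_s: 18.32
position: [0.4342, -0.0002, 0.1863]
tool_rot: [0.008, 1.0, 0.0, 0.001]
ft_force: [0.5, -0.3, 0.3]
finger_gap: 0.815
```

```bash
python3 -c "
from h import *
v,c,a=look('16',(.61,-.003))"
```

```text
block [ 0.6064 -0.0033] ang 88.48 size [127.   88.7]
t 18.37 pos [4.355e-01 1.000e-04 1.863e-01] yaw_toolx 179.04 F [0.  0.4 0.3] gap 0.82
```

View pics/top16.png

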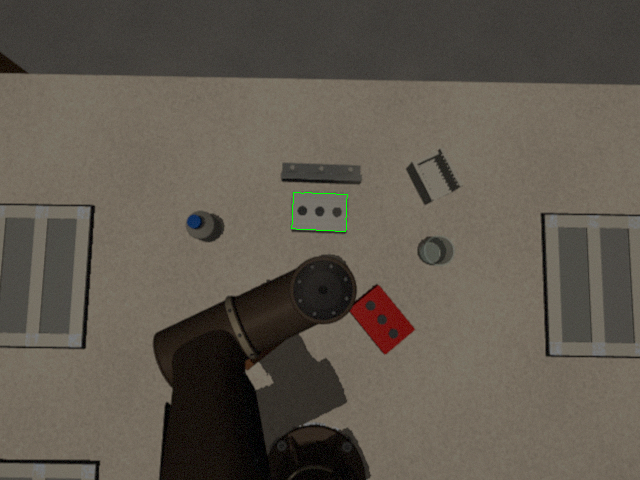

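```bash
python3 -c "
from h import *
v=vision.snapshot('top')
marks(v,[(302,210.5),(319.5,211.5),(337,212)])
G=cv2.GaussianBlur(v['color'],(3,3),0); S=cv2.cvtColor(G,cv2.COLOR_RGB2HSV)[:,:,1].astype(float)
P=[]
rr=list(range(186,202))
for u in range(297,345):
    col=S[rr,u]; lev=(np.median(col[:4])+np.median(col[-5:]))/2
    i=next(i for i in range(len(col)-1) if col[i]>=lev>col[i+1])
    P.append([u,rr[i]+(col[i]-lev)/(col[i]-col[i+1])])
W=ray(v,P,.05)[:,:2]*1000; l=cv2.fitLine(W.astype(np.float32),cv2.DIST_HUBER,0,.01,.01).ravel(); print(l,np.degrees(np.arctan2(l[1],l[0])))
cv2.imwrite('pics/crop16.png',cv2.resize(v['color'][150:240,270:370,::-1],(660,594),interpolation=cv2.INTER_CUBIC))
"
```

```text
marks px [[301.9, 210.2], [319.2, 210.9], [336.5, 211.6]] centre [ 0.6072 -0.0035] mid [ 0.6072 -0.0035] ang 88.67 len 0.08012016796459984
[2.0937776e-02 9.9978077e-01 6.5211194e+02 1.3458840e+01] 88.80026
```

View pics/crop16.png

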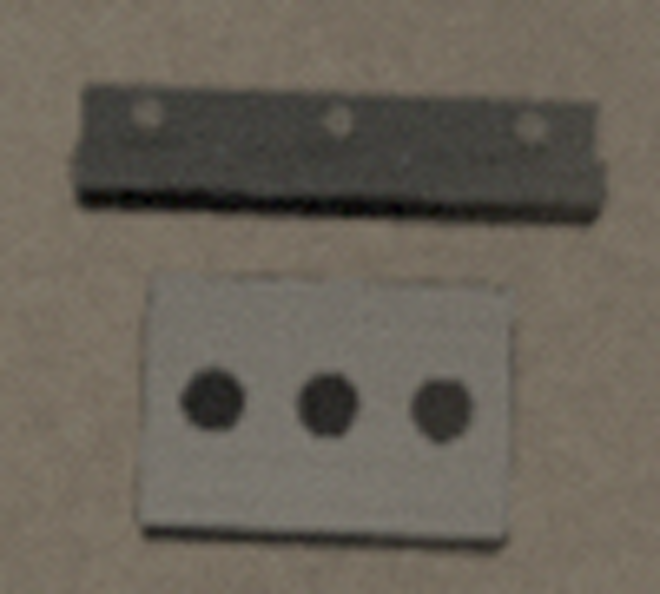

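The front edge is within about 0.1–0.2° of the fence, with a 32 mm gap. The block spans about u 292–349 and the fence 281–361. I resume the push.

apply_moves --pt "-3 0 0 0" --pt "-6 0 0 0" --pt "-9 0 0 0" --pt "-10.8 0 0 0" --pt "-11.3 0 0 0" --pt "-11.6 0 0 0" --pt "-11.9 0 0 0" --pt "-12.2 0 0 0" --pt "-12.5 0 0 0" --pt "-12.8 0 0 0" --pt "-13.1 0 0 0" --pt "-13.4 0 0 0" --pt "-13.7 0 0 0" --pt "-13.9 0 0 0" --pt "-14.1 0 0 0" --pt "-14.3 0 0 0" --pt "-14.4 0 0 0" --pt "-14.5 0 0 0" --pt "-14.6 0 0 0" --pt "-14.6 0 0 0"

```text
time_s: 20.08
position: [0.5762, -0.0039, 0.1844]
tool_rot: [0.01, 1.0, -0.001, -0.005]
ft_force: [-16.6, -0.7, 9.6]
finger_gap: 0.815
```

```bash
python3 -c "
from h import *
v=vision.snapshot('side'); cv2.imwrite('pics/side17.png',cv2.resize(v['color'][150:350,220:460,::-1],None,fx=3,fy=3))
rows([])"
```

```text
t 20.13 pos [ 0.5762 -0.004   0.1844] yaw_toolx 178.89 F [-14.5   0.    9.1] gap 0.822
```

View pics/side17.png

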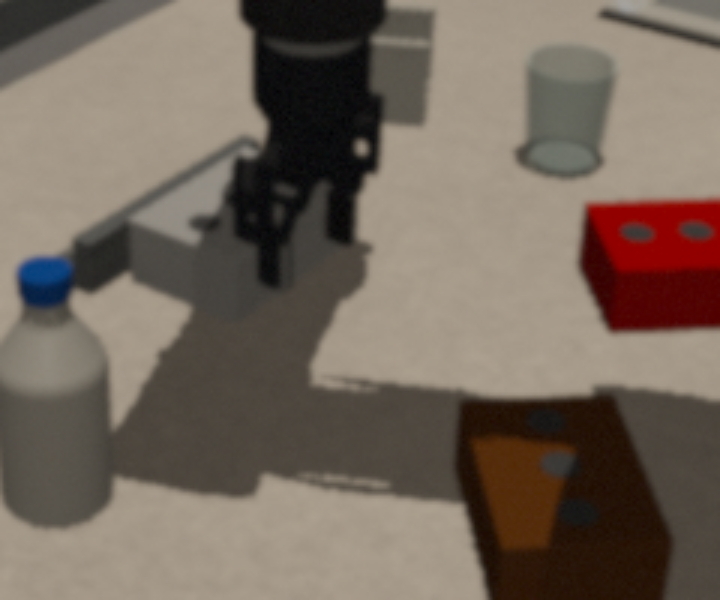

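apply_moves --pt "-0.2 0 0 0" --pt "-0.35 0 0 0" --pt "-0.5 0 0 0" --pt "-0.6 0 0 0" --pt "-0.7 0 0 0" --pt "-0.8 0 0 0" --pt "-0.8 0 0 0"

```text
time_s: 20.72
position: [0.5842, -0.0041, 0.1843]
tool_rot: [0.01, 1.0, -0.001, -0.005]
ft_force: [-16.4, -0.2, 10.4]
finger_gap: 0.82
```

```bash
python3 -c "
from h import *
rows([])"
```

```text
t 20.72 pos [ 0.5842 -0.0041  0.1843] yaw_toolx 178.89 F [-16.4  -0.2  10.4] gap 0.82
```

apply_moves --pt "-0.1 0 0 0" --pt "-0.2 0 0 0" --pt "-0.3 0 0 0" --pt "-0.3 0 0 0"

```text
time_s: 21.05
position: [0.5852, -0.0041, 0.1843]
tool_rot: [0.01, 1.0, -0.001, -0.007]
ft_force: [-26.9, 4.1, 18.2]
finger_gap: 0.819
```

Contact is made: the force rose from 16 to 27 N and the motion stopped. I hold briefly, back off the way I came, and look.

apply_moves --pt "-0.1 0 0 0" --pt "-0.1 0 0 0" --pt "0.5 0 0 0" --pt "1.5 0 0 0" --pt "4 0 0 0" --pt "7 0 0 0" --pt "10 0 0 0" --pt "13 0 0 0" --pt "15 0 0 0" --pt "15 0 -3 0" --pt "15 0 -5 0" --pt "15 0 -5 0"

```text
time_s: 22.05
position: [0.4426, 0.0003, 0.2392]
tool_rot: [0.008, 1.0, 0.001, 0.004]
ft_force: [0.8, 0.8, 0.1]
finger_gap: 0.821
```

```bash
python3 -c "
from h import *
v,c,a=look('18',(.635,-.005))
marks(v,[(303,198),(320,199),(337,200)])
cv2.imwrite('pics/crop18.png',cv2.resize(v['color'][150:240,270:370,::-1],(660,594),interpolation=cv2.INTER_CUBIC))
w=vision.snapshot('side'); cv2.imwrite('pics/side18.png',cv2.resize(w['color'][150:350,200:440,::-1],None,fx=3,fy=3,interpolation=cv2.INTER_CUBIC))"
```

```text
block [ 0.6389 -0.0044] ang 89.18 size [127.   89.9]
t 22.1 pos [4.423e-01 1.000e-04 2.377e-01] yaw_toolx 179.03 F [ 0.1  0.9 -1.2] gap 0.817
marks px [[302.7, 196.7], [319.9, 197.3], [337.2, 197.9]] centre [ 0.6391 -0.0048] mid [ 0.6391 -0.0047] ang 89.06 len 0.08004466714440454
```

View pics/crop18.png

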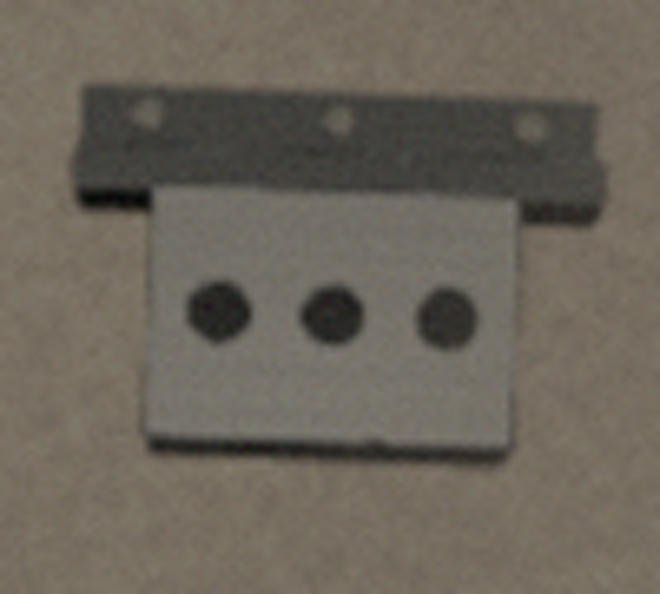

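View pics/side18.png

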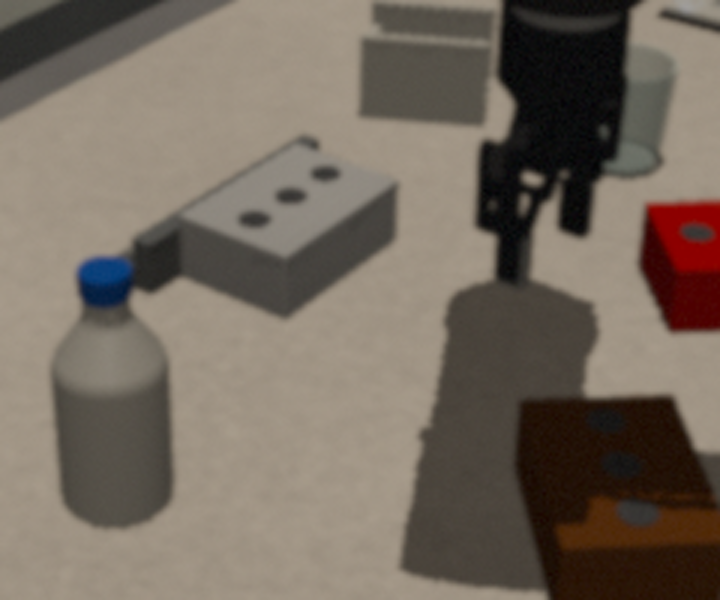

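View pics/top18.png

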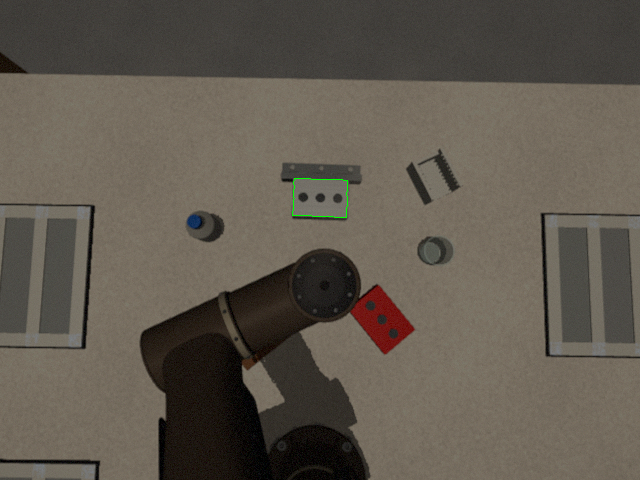

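The block looks flush along the fence: the dark face strip shows only beyond the block's two ends, and the block spans u 293–348 within 281–361. The angles differ by about 0.15°, which is within the noise. I'll press once gently with closed fingertips near the +y end to take up any hairline gap.

apply_moves --pt "-2 1 2 0" --pt "-4 2.5 4.5 0" --pt "-7 2.5 4.5 0" --pt "-10 2.5 4.5 0" --pt "-12 2.5 4.5 0" --pt "-13 2.5 4.5 0" --pt "-13.6 2.5 4.5 0" --pt "-13.9 2.5 4.5 0" --pt "-14.1 2.5 4.5 0" --pt "-14.3 2.5 4.5 0" --pt "-14.4 2.5 4.5 0" --pt "-14.4 2.5 4.5 0" --grip 0

```text
time_s: 23.15
position: [0.584, 0.022, 0.1902]
tool_rot: [0.009, 1.0, -0.0, -0.002]
ft_force: [-5.4, 1.9, 2.3]
finger_gap: 0.001
```

```bash
python3 -c "
from h import *
rows([])"
```

```text
t 23.15 pos [0.584  0.022  0.1902] yaw_toolx 178.95 F [-5.4  1.9  2.3] gap 0.001
```

apply_moves --pt "-0.15 0 0 0" --pt "-0.3 0 0 0" --pt "-0.45 0 0 0" --pt "-0.45 0 0 0"

```text
time_s: 23.48
position: [0.5852, 0.0216, 0.1896]
tool_rot: [0.01, 1.0, -0.001, -0.006]
ft_force: [-21.2, 6.0, 12.3]
finger_gap: 0.001
```

Now I back right away and take the final check.

apply_moves --pt "0.5 0 0 0" --pt "2 0 0 0" --pt "5 0 0 0" --pt "8 0 0 0" --pt "11 0 0 0" --pt "14 0 -2 0" --pt "15 0 -5 0" --pt "15 0 -8 0" --pt "15 0 -8 0" --pt "15 0 -8 0"

```text
time_s: 24.32
position: [0.4406, 0.025, 0.2727]
tool_rot: [0.008, 1.0, 0.001, 0.003]
ft_force: [-0.7, -0.6, -1.3]
finger_gap: -0.001
```

```bash
python3 -c "
from h import *
v,c,a=look('19',(.635,-.005))
marks(v,[(303,197),(320,197.5),(337,198)])
im0=cv2.imread('pics/top0.png'); im=v['color'][:,:,::-1]
d=cv2.absdiff(cv2.GaussianBlur(im0,(5,5),0),cv2.GaussianBlur(im,(5,5),0)).max(2)
for n,(x,y) in dict(bottle=(200,226),beaker=(432,250),carrier=(433,178),fenceR=(355,173)).items(): print(n,d[y-30:y+30,x-25:x+28].max() if n!='fenceR' else d[165:180,352:362].max())
cv2.imwrite('pics/crop19.png',np.hstack([cv2.resize(im[140:240,170:470],(780,260),interpolation=cv2.INTER_CUBIC)]))"
```

```text
block [ 0.6391 -0.0042] ang 89.12 size [127.8  89.7]
t 24.37 pos [0.4403 0.0247 0.2714] yaw_toolx 179.0 F [ 0.3  0.1 -0.3] gap 0.001
marks px [[302.7, 196.7], [319.9, 197.3], [337.2, 197.9]] centre [ 0.6391 -0.0047] mid [ 0.6392 -0.0047] ang 89.05 len 0.0800467545008456
bottle 14
beaker 14
carrier 14
fenceR 10
```

View pics/crop19.png

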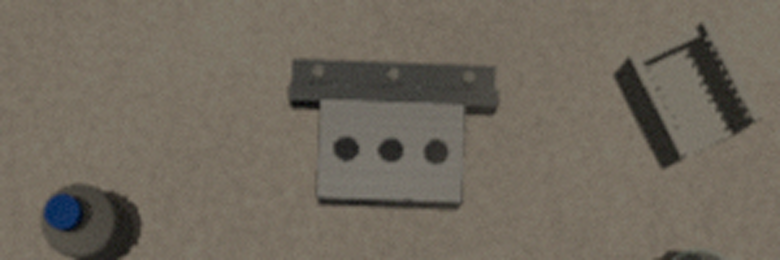

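The extra press moved nothing, so the block was already seated. The bystanders' pixels match the first picture, and the arm is clear. I hand in.

```bash
python3 -c "
from plant import order
print(order.close_job())"
```

```text
the job is handed in; nothing more can be done
None
```

The block now stands with one long side flush against the fence, and I handed the job in at about 24 s of the 72 s allowed.

- **Turning:** With the fingers shut, I pushed opposite corners in turn, about 29° + 29° + 14° + 15°. The middle ended about 26 mm from where it stood, and the long side was 0.6° from parallel at about 13 cm from the fence.
- **Pushing across:** I pushed with two open fingertips along the fence's normal and stopped 3 cm short to check. It was within about 0.2° there. I then crept into contact, where the reading I took was 27 N along the push, and pressed the +y end gently afterwards.

**Last checks:**
- **Flush:** The block's front face works out at x = 0.684, the same as the fence face. The extra press did not move it.
- **Ends:** Its middle is about 3 mm from the fence's middle, so roughly 27 mm or more is spare at each end.
- **Bystanders:** The bottle, beaker and carrier look unchanged from the first picture, and the arm was clear of everything.
- **Small disagreement:** The block's measured angle is 89.05–89.12° and the fence's is 88.84–88.93°. That 0.1–0.3° is about my measuring noise, and since the extra press closed nothing I take it as measurement error.

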